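Lay out a quick-test kit in order of use

ROBOT

A 6-joint arm with a two-finger parallel gripper is mounted at the origin on a cart in front of the work surface, level with it; the furniture and walls round the work are solid. World frame = base frame: x ahead of the robot, y to its left, z up, the work surface at z = 0. Lengths are in mm, angles in rad, forces in N, time in s.
With the tool pointing down it reaches from about 300 to 775 mm from the base axis. Payload 14.6 kg.
Tool frame: the origin (TCP) lies midway between the tips of the shut fingers; the grasp point (between the pads) lies behind it (manip.grip_depth is the z of the grasp point in the tool frame, in mm); z points along the fingers, y is the line along which they close (so a half turn about z gives the same grasp; the last joint's range is limited). The gripper opens to 94 mm and grips with 3 to 60 N. Pads are 16 mm wide; open, the fingers measure 119 mm over their backs; the gripper's body (75 mm by 177 mm) begins 78 mm behind the grasp point.
Start: joints at [1.096, 0.3, 1.521, -0, 1.321, -0.067], TCP at [218.121, 504.888, 205.446] pointing down, gripper open.
Joint ranges: [-3.03, 3.03], [-0.79, 2.21], [0.23, 2.52], [-1.04, 4.18], [0, 3.07], [-2.55, 2.55]. Speed limits (rad/s): [2.22, 2.22, 2.57, 3.14, 3.14, 3.14].

INTERFACE

Orientations are given as [roll, pitch, yaw] about the fixed x, y, z axes, in that order (R = Rz(yaw) Ry(pitch) Rx(roll)).
In Python, from cell import manip, optics, sign_off gives the robot as it stands (manip), with the cameras (optics) and the job as plain functions.
- The arm moves only by the shell command python3 nudge.py FILE [OPENING] [FORCE], which reads ROWS from the file FILE. ROWS is a JSON list of rows, 1 to 5 of them, each of 6 numbers: dx, dy, dz in shares of 400 mm (1.0 is 400 mm), then a rotation vector rx, ry, rz in parts of the range, where 1.0 means 2 pi rad; each row is the pose to reach, as a shift and turn from the pose commanded when the command began, along the tool's axes at that moment; what a row does not reach only later rows make up. A row lasts 1/10 s, in which the tool goes at most 50 mm and 0.15 rad, less where a joint would pass 70% of its speed; a pose out of reach is approached as far as the arm can. OPENING is the finger opening in mm, set as the command begins (- or left out keeps the last). The fingers move at their own pace and stop on an object; FORCE is the grip in N (left out, the last holds). Time passes only in rows, so rows that do not move let the fingers close. It prints the time, the measured TCP pose, the force, the opening and the grip force at its end. No shift or turn number may pass 1 either way. Input that does not fit is refused with a message, and nothing moves.
- manip.read_state(): the state, without advancing time (a new reading comes with each control period).
- optics.camera(name): name is "scene" or "top" or "wrist"; returns (picture, depth): 420x560x3 uint8, red, green, blue; 420x560 float32, mm along the optical axis (not along the pixel's ray), 0 where there is no reading.
- optics.camera_info(name): a dict with "K" (3x3 intrinsics, pixels), "dist" ([k1, k2, p1, p2, k3] as OpenCV has them; the pictures are not rectified), "rvec" (rotation vector, rad) and "tvec" (3), from world to camera coordinates, as OpenCV has them; the wrist camera has in their place "mount" (4x4, takes a point from camera to tool coordinates, whose origin is the TCP and whose axes are the flange's). Camera axes: x right, y down, z forward; pixel columns grow to the right and rows downward; lengths in mm; the calibration is good to about 2 mm. A picture is of the moment at which its call begins: read the wrist's pose just before it. camera_info takes no time and is no camera call.
- sign_off(): hands the job in; it is judged then, once.
The state is a dict: "clock": time; "joints": joint angles; "qd": joint speeds; "effort": joint torques, N m; "eef_pos": TCP position; "eef_rot": TCP orientation; "wrist_force": force on the tool from outside, world axes, zero at the start; "moment": the same for the moment, N m; "finger_gap": finger opening in mm; "finger_force": force on a finger pad.
Only numpy, scipy, OpenCV 4.12 (cv2) and the standard library are available. Lean on these libraries where they do the work, as an engineer would, in place of code of your own. Each camera call takes 0.05 s, during which the arm holds its last target. There are 200 camera calls.

TASK

Lay the kit in the tray in order of use: the blue marker in the slot with one dot, the red-capped blood tube in the slot with two dots, and the white test cassette in the slot with three dots, each lying lengthwise on the floor of its slot about midway along it. The tube leans in the slanted stand with only its cap end out: draw it out by the cap, lay it down on the black V rest and let go, then take it again across its barrel to put it in the tray. Set things down, do not drop them, and leave the other two tubes in the stand and the red-lidded sample cup where they are.

Things in the scene. Friction and masses are not known exactly. Their poses are not given: they have to be found in the camera images.
- kit_tray: White tray, grey insert, fixed, 172 x 166 mm (x, y), rim 26 mm high. Origin: centre of underside. Three slots along its x, 50 mm apart in y, each 150 x 30 mm, floor 4 mm and insert 24 mm above bench. Across the middle (56 mm of x) insert and side rims are missing down to the floor: a finger well for a gripper closing along y. Blue dots on the -x rim: one dot at +y, two middle, three at -y.
- slot_1 (a point): Centre of the floor of the one-dot slot, axes as the tray (x along the slot, z up).
- slot_2 (a point): Centre of the floor of the two-dot slot, axes as the tray.
- slot_3 (a point): Centre of the floor of the three-dot slot, axes as the tray.
- marker: Blue-and-white capped marker, about 17 mm across, 135 mm long along its y axis, 16 mm high, lying on the bench. Origin: centre of its underside. About 20 g.
- cassette: Flat white test cassette, 22 mm wide (x), 70 mm long (y), 6 mm thick (z), lying on the bench, 15 g. Origin: centre of its underside.
- slant_stand: Blue block on a grey foot, fixed, 190 mm wide along y, 85 mm deep, 70 mm high. Origin: about the middle of the foot's underside. Three 15 mm bores, 48 mm deep, at y = -65, 0, 65 mm, rise at 35 degrees from level toward the stand's -x (toward the robot). Any tube may be in any bore.
- tube_red: Blood tube with a red cap, 86 mm long, 12 g. Origin: its rounded bottom end; z runs along the tube toward the cap. Barrel 12.8 mm thick from z = 0 to 64 mm, cap 16.4 mm thick from 64 to 86 mm; balance point about z = 47 mm. In the stand 48 mm of barrel is inside the bore, 16 mm and the cap stand out; draw it out along its own axis by 50 mm or more.
- tube_red_cap (a point): Middle of the red cap, on the tube's axis, 75 mm from the bottom end.
- tube_red_mid (a point): Point on the red tube's axis midway along it, 43 mm from the bottom end.
- tube_rest: Black V rest on a grey foot, fixed, 88 x 50 mm. Origin: under rest_groove, on the bench. Two 90-degree V saddles, 30 mm wide, 36 mm high, in line along x, from x = -28 to -22 and 20 to 41 mm; between them 41 mm is free for fingers down to the foot (8 mm up). Lay the tube with its bottom end at about x = 29 mm and its cap overhanging at -35 to -57 mm; the rest's -x points to the robot's left.
- rest_groove (a point): Point on the axis of a tube barrel lying in the V rest, 30 mm above the bench, between the saddles; axes as the rest (x along the groove).
- tube_purple: Blood tube with a purple cap, same size and axes as the red one, in the stand. Leave it alone.
- tube_green: Blood tube with a green cap, same size and axes as the red one, in the stand. Leave it alone.
- sample_cup: White sample cup with a red lid, 52 mm across, 68 mm high. Origin: centre of its underside. Leave it alone.

How it is judged (in metres and radians):
On the way:
1. the red-capped tube lies level on the V rest, let go by the fingers (contact force between tube_red and tube_rest above 0.02 N and contact force between tube_red and the fingers below 0.02 N and angle between tube_red's own z axis and vertical between 1.4 and 1.74 rad and horizontal distance between tube_red_mid and rest_groove below 0.04 m and linear speed of tube_red below 0.05 m/s), for 0.2 s.
At the end, for the whole second after the job is handed in: Marker in slot 1, red tube in slot 2, cassette in slot 3: released, at rest, level within 0.12 rad on the slot floor, along the slot within 0.25 rad, middle within 12 mm of the slot centre line and within 30 mm (marker) or 35 mm (tube, cassette) of its middle; cassette flat (x of marker in the frame of slot_1 between -0.03 and 0.03 m and y of marker in the frame of slot_1 between -0.012 and 0.012 m and z of marker in the frame of slot_1 between -0.004 and 0.012 m and angle between the y axis of each of marker, cassette and the x axis of kit_tray, either way round below 0.25 rad and angle between marker's own y axis and vertical between 1.45 and 1.69 rad and linear speed of each of marker, tube_red, cassette below 0.02 m/s and contact force between each of marker, tube_red, cassette and the fingers below 0.05 N and x of tube_red_mid in the frame of slot_2 between -0.035 and 0.035 m and y of tube_red_mid in the frame of slot_2 between -0.012 and 0.012 m and z of tube_red_mid in the frame of slot_2 between -0.004 and 0.016 m and angle between the z axis of tube_red and the x axis of kit_tray, either way round below 0.25 rad and angle between tube_red's own z axis and vertical between 1.45 and 1.69 rad and x of cassette in the frame of slot_3 between -0.035 and 0.035 m and y of cassette in the frame of slot_3 between -0.012 and 0.012 m and z of cassette in the frame of slot_3 between -0.004 and 0.006 m and angle between cassette's own y axis and vertical between 1.45 and 1.69 rad and angle between cassette's own z axis and vertical below 0.12 rad); the robot touches nothing.
It fails at once if the marker is dropped or thrown (faster than 0.5 m/s while the fingers do not touch it) (contact force between marker and the fingers below 0.05 N and linear speed of marker above 0.5 m/s).
It fails at once if the tube is dropped or thrown (faster than 0.5 m/s while the fingers do not touch it) (contact force between tube_red and the fingers below 0.05 N and linear speed of tube_red above 0.5 m/s).
It fails at once if the cassette is dropped or thrown (faster than 0.5 m/s while the fingers do not touch it) (contact force between cassette and the fingers below 0.05 N and linear speed of cassette above 0.5 m/s).
It fails at once if another tube in the stand is disturbed (moved more than 15 mm) (distance of any of tube_purple, tube_green from where it was at the start of the episode above 0.015 m).
It fails at once if the sample cup is disturbed (moved more than 20 mm) (distance of sample_cup from where it was at the start of the episode above 0.02 m).
It also fails if it takes over 72 s, if anything falls off the work surface, if the arm or the gripper's body presses on something with over 40 N, if the wrist force passes 120 N, or if a joint passes its speed limit or range.

## Working session

There is one attempt and no reset: what is moved stays moved. The work goes in short steps, Python scripts to look and compute and a shell command to move; the robot and the scene stay as the last step left them, time stands still between calls to the robot, and variables do not carry over. Pictures are saved under pics/ and viewed, at most 10 in all, crops included, and the job is handed in when it is done.

```bash
ls; mkdir -p pics; python3 - <<'E'
from cell import manip, optics, sign_off
import cv2, numpy as np, pickle
print(manip.grip_depth, manip.read_state())
d={}
for n in ("scene","top"):
    p,z=optics.camera(n); d[n]=(p,z,optics.camera_info(n)); cv2.imwrite(f'pics/{n}0.png',p[...,::-1]); 
    print(n,d[n][2])
print(optics.camera_info("wrist"))
pickle.dump(d,open('d0.pkl','wb'))
E
```

```text
cell.py
nudge.py
pics
-18.8 {'clock': 0.0, 'joints': array([ 1.09640615e+00,  3.00445855e-01,  1.52157049e+00,  3.25519850e-05,
        1.32070587e+00, -6.66147416e-02]), 'qd': array([ 3.18975172e-04,  7.77162257e-04, -3.70078462e-04,  5.52789930e-05,
        2.85654800e-04, -9.52634392e-04]), 'effort': array([-2.72987520e-03, -5.31806839e+01, -3.52729011e+01,  7.07276585e-02,
        2.44428293e-02, -9.23537573e-05]), 'eef_pos': array([217.99604153, 504.6707225 , 204.90466069]), 'eef_rot': array([-3.14046770e+00, -1.06649706e-04,  2.73380909e+00]), 'wrist_force': array([ 1.07482755, -0.33281399,  0.9833443 ]), 'moment': array([ 0.00529042,  0.00871426, -0.07314298]), 'finger_force': 0.0, 'finger_gap': 93.78483764081886}
scene {'K': array([[427.40503346,   0.        , 283.27566212],
       [  0.        , 427.40503346, 220.82262353],
       [  0.        ,   0.        ,   1.        ]]), 'dist': array([0.01705991, 0.        , 0.        , 0.        , 0.        ]), 'rvec': array([ 2.08298493, -0.75486671,  0.39986425]), 'tvec': array([-410.44619196,  301.32394857,  919.42492903])}
top {'K
[... 246 characters left out ...]
ay([ 2.17120618, -2.11792008,  0.16461686]), 'tvec': array([  34.26904555,  580.02648971, 1156.65491531])}
{'K': array([[360.70969468,   0.        , 279.71840513],
       [  0.        , 360.70969468, 207.81311021],
       [  0.        ,   0.        ,   1.        ]]), 'dist': array([-0.09032663,  0.        ,  0.        ,  0.        ,  0.        ]), 'mount': array([[ 2.55464005e-04, -9.60170500e-01, -2.79414649e-01,
         8.07558146e+01],
       [ 9.99999967e-01,  2.43304643e-04,  7.81993912e-05,
         5.03079025e-01],
       [-7.10186696e-06, -2.79414660e-01,  9.60170531e-01,
        -1.78472565e+02],
       [ 0.00000000e+00,  0.00000000e+00,  0.00000000e+00,
         1.00000000e+00]])}
```

View pics/scene0.png

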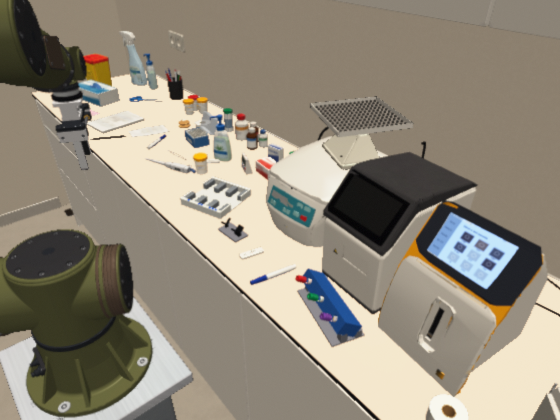

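View pics/top0.png

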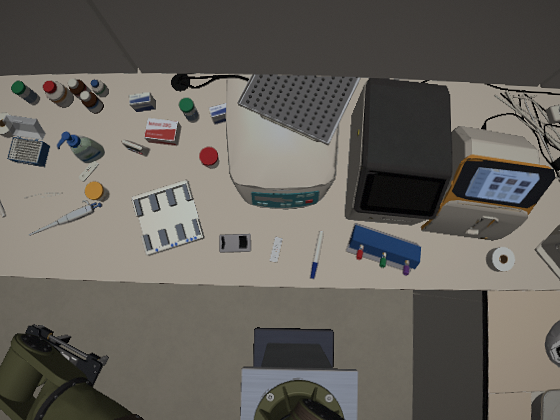

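The scene view shows the tray (215,196), V rest (232,230), cassette (251,253), marker (273,275) and stand with the red tube on the left bore (303,279). In the top view: tray (168,217), rest (235,242), cassette (277,250), marker (317,255), red cap (360,253), cup (209,157).

```bash
cat > h.py <<'E'
from cell import manip, optics, sign_off
import cv2, numpy as np, time
from scipy.spatial.transform import Rotation as R
def tool(s=None):
    s=s or manip.read_state(); T=np.eye(4)
    T[:3,:3]=R.from_euler('xyz',s['eef_rot']).as_matrix(); T[:3,3]=s['eef_pos']; return T
def campose(name,info,T=None):   # camera->world
    if 'mount' in info: return T@info['mount']
    M=np.eye(4); M[:3,:3]=cv2.Rodrigues(info['rvec'])[0]; M[:3,3]=info['tvec']; return np.linalg.inv(M)
def rays(px,info,C):
    u=cv2.undistortPoints(np.float64(px).reshape(-1,1,2),info['K'],info['dist']).reshape(-1,2)
    return C[:3,3],np.c_[u,np.ones(len(u))]@C[:3,:3].T     # dir with unit depth
def onplane(px,z,info,C):
    o,d=rays(px,info,C); return o+d*((z-o[2])/d[:,2])[:,None]
def project(P,info,C):
    M=np.linalg.inv(C); return cv2.projectPoints(np.float64(P).reshape(-1,1,3),cv2.Rodrigues(M[:3,:3])[0],M[:3,3],info['K'],info['dist'])[0].reshape(-1,2)
def shot(name,file=None):
    T=tool(); p,z=optics.camera(name); i=optics.camera_info(name)
    if file: cv2.imwrite('pics/'+file,p[...,::-1])
    return p,z,i,campose(name,i,T)
E
python3 - <<'E'
from h import *
import pickle
d=pickle.load(open('d0.pkl','rb'))
p,z,i=d['top']; C=campose('top',i)
hsv=cv2.cvtColor(p,cv2.COLOR_RGB2HSV)
def comps(m,name,lo=3):
    n,l,s,c=cv2.connectedComponentsWithStats(m.astype(np.uint8))
    for k in range(1,n):
        if s[k,4]>=lo: print(name,s[k],c[k].round(1),onplane(c[k:k+1]+0,26,i,C).round(0)[0])
H,S,V=cv2.split(hsv)
roi=np.zeros_like(H,bool); roi[150:290,115:430]=1
comps(((H<8)|(H>172))&(S>130)&(V>60)&roi,'red')
comps((H>105)&(H<130)&(S>120)&(V>50)&roi,'blue')
print('cols',onplane([[235,242],[277,250],[317,255],[168,217]],0,i,C).round())
c=cv2.resize(p[165:295,120:430],None,fx=2.5,fy=2.5,interpolation=cv2.INTER_CUBIC); cv2.imwrite('pics/topc.png',c[...,::-1])
E
```

```text
red [200 150  18  16 231] [208.3 156.5] [730. 273.  26.]
red [306 200   7   3  17] [309. 201.] [610. -14.  26.]
red [357 250   6   9  44] [359.3 254. ] [ 466. -154.   26.]
blue [ 350  225   71   44 1505] [385.5 246.2] [ 489. -227.   26.]
blue [194 237   2   2   3] [194.7 237.3] [500. 298.  26.]
blue [187 239   1   3   3] [187. 240.] [493. 319.  26.]
blue [190 238   2   3   4] [190.8 238.8] [496. 309.  26.]
blue [175 243   2   2   4] [175.5 243.5] [482. 351.  26.]
blue [171 244   2   3   5] [171.6 244.8] [478. 362.  26.]
blue [156 249   2   2   4] [156.5 249.5] [464. 403.  26.]
blue [311 262   6  16  61] [313.3 269.4] [422. -29.  26.]
cols [[493. 190.   0.]
 [473.  71.   0.]
 [462. -40.   0.]
 [558. 383.   0.]]
```

View pics/topc.png

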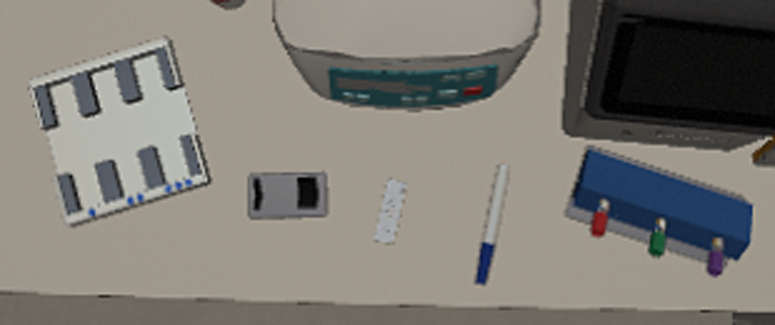

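Top crop: tray on left with dots on its near rim (one dot at left/+y, three right), rest, cassette, marker (blue cap nearest), stand with red tube in its left bore. Moving the wrist camera above for a fine look.

Careful with the scale: shifts go in shares of 400 mm and turns go in shares of 2 pi rad. That gives: -250 mm is -0.625, -204 mm is -0.51, -0.35 rad is -0.0557.

```bash
cat >> h.py <<'E'
def target(pos,psi,tilt=0):
    """tool pose: pointing down, x_tool heading psi, then turned about own y by tilt"""
    T=np.eye(4); T[:3,:3]=(R.from_euler('z',psi)*R.from_euler('x',np.pi)*R.from_euler('y',tilt)).as_matrix(); T[:3,3]=pos; return T
def delta(T0,T1):
    D=np.linalg.inv(T0)@T1; return np.r_[D[:3,3].round(1),R.from_matrix(D[:3,:3]).as_rotvec().round(3)]
E
echo '[[-0.15,-0.06,-0.0375,0,0,-0.0127],[-0.27,-0.1075,-0.07,0,0,-0.0239],[-0.39,-0.155,-0.1,0,0,-0.035],[-0.51,-0.2025,-0.13,0,0,-0.0462],[-0.625,-0.25,-0.16,0,0,-0.0557]]' > rows.txt && python3 nudge.py rows.txt 60
echo '[[-0.1075,-0.0425,-0.0275,0,0,-0.0095],[-0.1075,-0.0425,-0.0275,0,0,-0.0095]]' > rows.txt && python3 nudge.py rows.txt
python3 - <<'E'
from h import *
import pickle
s=shot('wrist','w1.png'); pickle.dump(s,open('w1.pkl','wb')); print(tool().round(3), manip.read_state()['joints'].round(2))
E
```

```text
clock: 0.6
eef_pos: [390.7, 330.9, 263.6]
eef_rot: [-3.141, -0.0, 3.087]
wrist_force: [0.2, 0.3, -0.2]
finger_gap: 60.9
finger_force: 0.0
clock: 0.8
eef_pos: [435.2, 310.5, 275.0]
eef_rot: [3.141, 0.002, 3.141]
wrist_force: [-0.2, -0.0, -1.3]
finger_gap: 60.3
finger_force: 0.0
[[-1.00000e+00  1.00000e-03 -0.00000e+00  4.33277e+02]
 [ 1.00000e-03  1.00000e+00 -0.00000e+00  3.11740e+02]
 [ 0.00000e+00 -0.00000e+00 -1.00000e+00  2.74130e+02]
 [ 0.00000e+00  0.00000e+00  0.00000e+00  1.00000e+00]] [ 0.56  0.22  1.46 -0.    1.46 -1.01]
```

View pics/w1.png

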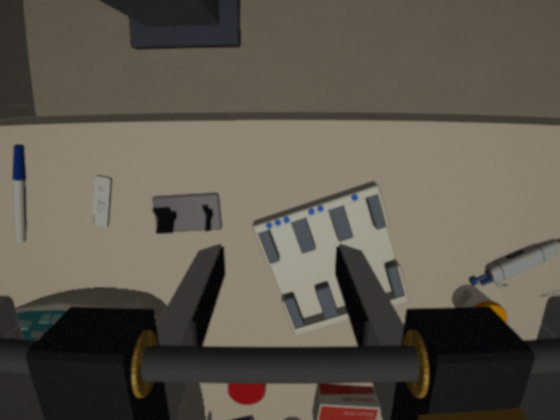

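The wrist view shows the tray with dots (269,226)…(354,198) on the near rim, the rest (187,212), cassette (102,201), marker (19,193). Next the right-hand side.

Scaled: -240 mm is -0.6, -192 mm is -0.48.

```bash

echo '[[0,-0.12,0,0,0,0],[0,-0.24,0,0,0,0],[0,-0.36,0,0,0,0],[0,-0.48,0,0,0,0],[0,-0.6,0,0,0,0]]' > rows.txt && python3 nudge.py rows.txt
echo '[[0,-0.12,0,0,0,0],[0,-0.24,0,0,0,0],[0,-0.3,0,0,0,0],[0,-0.3,0,0,0,0]]' > rows.txt && python3 nudge.py rows.txt
python3 - <<'E'
from h import *
import pickle
s=shot('wrist','w2.png'); pickle.dump(s,open('w2.pkl','wb')); print(tool().round(3), manip.read_state()['joints'].round(2))
E
```

```text
clock: 1.35
eef_pos: [431.1, 72.2, 273.8]
eef_rot: [3.142, -0.001, -3.138]
wrist_force: [-0.1, 0.6, -0.0]
finger_gap: 59.8
finger_force: 0.0
clock: 1.75
eef_pos: [431.9, -48.3, 273.7]
eef_rot: [-3.142, -0.001, 3.141]
wrist_force: [-1.1, 0.8, 0.6]
finger_gap: 59.8
finger_force: 0.0
[[-1.00000e+00 -0.00000e+00 -1.00000e-03  4.32054e+02]
 [-0.00000e+00  1.00000e+00  0.00000e+00 -4.70130e+01]
 [ 1.00000e-03  0.00000e+00 -1.00000e+00  2.73780e+02]
 [ 0.00000e+00  0.00000e+00  0.00000e+00  1.00000e+00]] [-0.19 -0.01  1.72  0.    1.44 -1.76]
```

View pics/w2.png

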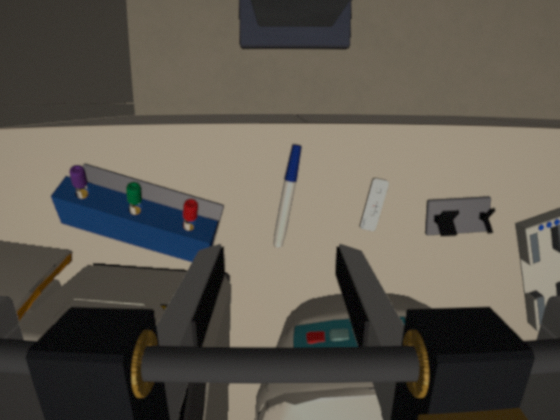

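Wrist view 2: marker (288,195), cassette (374,204), rest (460,216), caps purple (79,180), green (134,193), red (190,212). Measuring.

```bash
cat > m.py <<'E'
from h import *
import pickle
def comp(m,roi=None,lo=20):
    m=m.astype(np.uint8)
    if roi: r=np.zeros_like(m); r[roi[1]:roi[3],roi[0]:roi[2]]=1; m=m*r
    n,l,s,c=cv2.connectedComponentsWithStats(m)
    return [(s[k,4],c[k],np.argwhere(l==k)[:,::-1]) for k in range(1,n) if s[k,4]>=lo]
def rect(px,z,i,C):
    P=onplane(px,z,i,C)[:,:2].astype(np.float32); c,wh,a=cv2.minAreaRect(P); b=cv2.boxPoints((c,wh,a))
    e=[b[1]-b[0],b[2]-b[1]]; e=max(e,key=np.linalg.norm); 
    return np.round(c,1),np.round(wh,1),round(float(np.arctan2(e[1],e[0])),3)
E
python3 - <<'E'
from m import *
for f in ('w1','w2'):
    p,z,i,C=pickle.load(open(f+'.pkl','rb')); H,S,V=cv2.split(cv2.cvtColor(p,cv2.COLOR_RGB2HSV))
    print(f,'bench hsv',H[160,340],S[160,340],V[160,340],'depth z', (rays([[340,160]],i,C)[0]+rays([[340,160]],i,C)[1]*z[160,340]).round(1))
    if f=='w1':
        for a,c,px in comp((H>100)&(H<125)&(S>110),(240,180,400,240),6): print('dot',a,c.round(1),onplane([c],26,i,C).round(1)[0])
        rr=(230,170,430,345)
    else:
        for nm,m in (('red',((H<8)|(H>172))&(S>120)),('green',(H>50)&(H<95)&(S>90)),('purple',(H>130)&(H<165)&(S>60))):
            for a,c,px in comp(m,(50,150,240,240),20):
                o,d=rays(px,i,C); P=o+d*z[px[:,1],px[:,0]][:,None]; print(nm,a,c.round(1),'mean',P.mean(0).round(1),'med',np.median(P,0).round(1),'zmax',P[:,2].max().round(1))
        mk=((H>100)&(S>110)|(S<45)&(V>120))
        for a,c,px in comp(mk,(255,140,315,255)): print('marker',a,c.round(1),rect(px,8,i,C))
        for a,c,px in comp((H>100)&(H<125)&(S>110),(255,140,315,255)): print('mcap',a,c.round(1),onplane([c],8,i,C).round(1))
        for a,c,px in comp((S<45)&(V>120),(345,165,405,240)): print('cass',a,c.round(1),rect(px,5,i,C))
        for a,c,px in comp((V<95),(410,180,505,245)): print('dark',a,c.round(1),rect(px,36,i,C))
        for nm,q in (('mk',(288,220)),('cs',(374,204)),('rest',(470,205))): print(nm,H[q[1],q[0]],S[q[1],q[0]],V[q[1],q[0]])
    # height map objects
    yy,xx=np.mgrid[140:345,0:560]; q=np.c_[xx.ravel(),yy.ravel()]; o,d=rays(q,i,C); P=o+d*z[140:345].ravel()[:,None]
    hm=np.zeros(z.shape); hm[140:345]=P[:,2].reshape(205,560); np.save(f+'_h.npy',hm)
    if f=='w1':
        for a,c,px in comp((hm>18)&(hm<35),(225,165,430,345),100): print('tray',a,rect(px,26,i,C))
        R_=(145,185,230,240)
    else: R_=(415,185,505,245)
    for a,c,px in comp((hm>4)&(hm<60),R_,100): print('rest foot',a,rect(px,8,i,C))
    for a,c,px in comp((hm>14)&(hm<60),R_,5): print('saddle',a,rect(px,30,i,C),hm[px[:,1],px[:,0]].max())
    if f=='w2':
        for a,c,px in comp((hm>45)&(hm<110),(30,150,235,270),50): print('stand',a,rect(px,70,i,C),hm[px[:,1],px[:,0]].max())
E
```

```text
w1 bench hsv 18 47 140 depth z [[424.1 387.2  -1.2]]
dot 21 [354. 197.] [465.6 402.   26. ]
dot 20 [319.9 208. ] [479.7 360.4  26. ]
dot 21 [311. 211.] [483.5 349.5  26. ]
dot 19 [285.8 219.2] [494.1 318.3  26. ]
dot 18 [277.3 221.9] [497.7 307.7  26. ]
dot 17 [268.6 225.1] [502.  296.8  26. ]
tray 3343 (array([501.8, 361.6]), array([ 59. , 164.8]), -1.239)
tray 590 (array([586.5, 465.4]), array([61. , 25.2]), 0.311)
tray 1377 (array([623.2, 358.4]), array([61.1, 79.5]), -1.232)
rest foot 2418 (array([491.8, 189.3]), array([51.9, 88.3]), -1.516)
saddle 145 (array([490.2, 221.5]), array([33.8,  9.3]), 0.031) 35.15406761594596
saddle 464 (array([494.2, 166.8]), array([34.2, 26.4]), 0.005) 36.502715773846205
w2 bench hsv 19 48 158 depth z [[420.   28.   -0.7]]
red 274 [189.9 209.9] mean [ 461.7 -145.4   80.4] med [ 461.7 -146.    76.6] zmax 452.3
green 294 [133.4 193.4] mean [ 444.5 -208.1   75.1] med [ 443.5 -207.8   76. ] zmax 84.0
purple 298 [ 77.9 176.7] mean [ 425.3 -268.9   75.6] med [ 424.6 -268.7   75.7] zmax 83.2
marker 312 [293.1 163.9] (array([422.6, -31.3]), array([12.3, 44.
[... 176 characters left out ...]
2 [293.1 163.9] [[423.6 -31.6   8. ]]
cass 993 [374.2 204.2] (array([477.5,  73.6]), array([25.9, 73. ]), -0.206)
dark 725 [470.1 211.6] (array([481.7, 175.7]), array([46. , 90.1]), -1.562)
dark 599 [446.5 221.4] (array([490.1, 156.9]), array([35.5, 35.4]), 1.563)
mk 19 40 135
cs 20 19 159
rest 8 11 94
rest foot 2368 (array([492.8, 191.2]), array([53.4, 97.3]), -1.541)
saddle 196 (array([490.8, 215.4]), array([32.8, 19.4]), 0.073) 35.37429379341086
saddle 484 (array([494.3, 161.7]), array([35.2, 30.7]), 0.054) 35.32987688229633
stand 7024 (array([ 466. , -214.4]), array([190.6,  69.7]), 1.275) 84.04359476803683
stand 333 (array([ 531.8, -332.5]), array([16. , 44.4]), -1.546) 70.6151536503532
```

```bash
cat > poses.py <<'E'
import numpy as np
TY=0.330; TC=np.array([557,380.5]); ex=np.array([np.cos(TY),np.sin(TY)]); ey=np.array([-ex[1],ex[0]])
slot=lambda k: TC+ey*{1:50,2:0,3:-50}[k]
E
python3 - <<'E'
from h import *
import pickle
d=pickle.load(open('d0.pkl','rb')); p,z,i=d['top']; C=campose('top',i)
yy,xx=np.mgrid[0:420,0:560]; q=np.c_[xx.ravel(),yy.ravel()]; o,dd=rays(q,i,C); P=o+dd*z.ravel()[:,None]
P=P[(z.ravel()>0)&(P[:,0]>380)&(P[:,0]<760)]
for a,b in ((-300,-230),(-230,-160),(-160,-100),(-100,-40),(-40,40),(40,120),(120,220),(220,330)):
    s=P[(P[:,1]>a)&(P[:,1]<b)]
    print(a,b,[(h,s[s[:,2]>h,0].min().round() if (s[:,2]>h).any() else None) for h in (90,150,200,250,300,350)])
for pos,psi in (((468.1,-39.8,60),2.957),((468.1,-39.8,3),2.957)): print(delta(tool(),target(pos,psi)))
E
```

```text
-300 -230 [(90, np.float64(542.0)), (150, np.float64(542.0)), (200, np.float64(542.0)), (250, np.float64(573.0)), (300, np.float64(619.0)), (350, np.float64(688.0))]
-230 -160 [(90, np.float64(548.0)), (150, np.float64(548.0)), (200, np.float64(548.0)), (250, np.float64(576.0)), (300, np.float64(625.0)), (350, np.float64(687.0))]
-160 -100 [(90, np.float64(553.0)), (150, np.float64(553.0)), (200, np.float64(553.0)), (250, np.float64(584.0)), (300, np.float64(629.0)), (350, np.float64(688.0))]
-100 -40 [(90, np.float64(603.0)), (150, np.float64(624.0)), (200, np.float64(687.0)), (250, np.float64(687.0)), (300, np.float64(687.0)), (350, np.float64(687.0))]
-40 40 [(90, np.float64(578.0)), (150, np.float64(604.0)), (200, np.float64(664.0)), (250, np.float64(676.0)), (300, np.float64(676.0)), (350, np.float64(678.0))]
40 120 [(90, np.float64(575.0)), (150, np.float64(601.0)), (200, np.float64(660.0)), (250, np.float64(688.0)), (300, np.float64(688.0)), (350, np.float64(688.0))]
120 220 [(90, np.float64(581.0)), (150, np.float64(605.0)), (200, np.float64(676.0)), (250, np.float64(687.0)), (300, np.float64(687.0)), (350, np.float64(687.0))]
220 330 [(90, np.float64(688.0)), (150, np.float64(688.0)), (200, np.float64(688.0)), (250, np.float64(688.0)), (300, np.float64(688.0)), (350, np.float64(688.0))]
[-3.620e+01  7.100e+00  2.138e+02  0.000e+00 -1.000e-03  1.850e-01]
[-3.630e+01  7.100e+00  2.708e+02  0.000e+00 -1.000e-03  1.850e-01]
```

Scaled: 225 mm is 0.5625, 194 mm is 0.485, 0.185 rad is 0.0294.

```bash

echo '[[-0.025,0.005,0.125,0,0,0.008],[-0.045,0.01,0.245,0,0,0.0159],[-0.07,0.0125,0.365,0,0,0.0239],[-0.09,0.0175,0.485,0,0,0.0294],[-0.09,0.0175,0.5625,0,0,0.0294]]' > rows.txt && python3 nudge.py rows.txt 45
echo '[[0,0,0,0,0,0]]' > rows.txt && python3 nudge.py rows.txt
python3 - <<'E'
from h import *
for pos,psi in (((468.1,-39.8,4),2.957),): print(delta(tool(),target(pos,psi)),tool()[:3,3])
p,z,i,C=shot('wrist','w3.png')
E
```

```text
clock: 2.3
eef_pos: [467.5, -37.6, 46.0]
eef_rot: [3.141, -0.003, 2.959]
wrist_force: [0.6, -0.2, 0.7]
finger_gap: 45.1
finger_force: 0.0
clock: 2.4
eef_pos: [466.0, -37.8, 45.7]
eef_rot: [3.142, -0.007, 2.961]
wrist_force: [-0.8, 0.4, -0.1]
finger_gap: 45.1
finger_force: 0.0
[-2.70e+00 -1.60e+00  4.17e+01 -0.00e+00 -7.00e-03  4.00e-03] [466.00769357 -37.79880447  45.69444057]
```

View pics/w3.png

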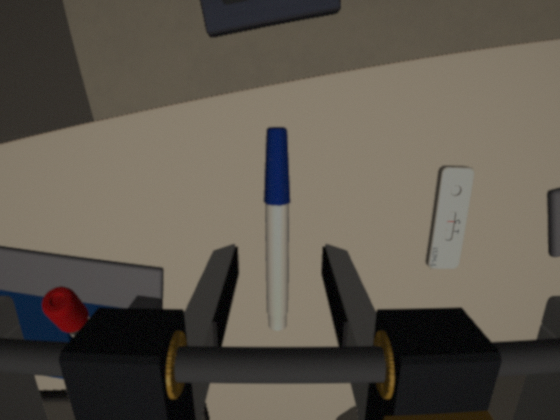

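Marker (277,128)–(278,330) lies centred between the finger tips, aligned with the tool. Descending and gripping.

Scaled: 41 mm is 0.1025, 20 mm is 0.05.

```bash

python3 - <<'E'
from m import *
p,z,i,C=shot('wrist'); print(onplane([[277,128],[278,330]],8,i,C).round(1))
H,S,V=cv2.split(cv2.cvtColor(p,cv2.COLOR_RGB2HSV))
for a,c,px in comp((S<35)&(V>120),(415,155,485,280)): print('cass',a,c.round(1),rect(px,6,i,C))
E
echo '[[-0.005,-0.0025,0.05,0,0,0],[-0.005,-0.0025,0.1025,0,0,0],[-0.005,-0.0025,0.1025,0,0,0]]' > rows.txt && python3 nudge.py rows.txt 45
echo '[[0,0,0,0,0,0],[0,0,0,0,0,0],[0,0,0,0,0,0],[0,0,0,0,0,0],[0,0,0,0,0,0]]' > rows.txt && python3 nudge.py rows.txt 5 15
echo '[[0,0,0,0,0,0],[0,0,-0.05,0,0,0],[0,0,-0.15,0,0,0],[0,0,-0.25,0,0,0],[0,0,-0.25,0,0,0]]' > rows.txt && python3 nudge.py rows.txt 
python3 - <<'E'
from h import *
from poses import *
T=tool(); print(T[:3,3]); s1=slot(1)
print(delta(T,target((*s1,100),np.pi+TY)))
E
```

```text
[[401.7 -27.6   8. ]
 [539.1 -52.3   8. ]]
cass 2855 [450.3 213. ] (array([477.1,  73.8]), array([21. , 68.4]), -0.202)
clock: 2.8
eef_pos: [470.1, -40.7, 8.6]
eef_rot: [3.142, -0.0, 2.959]
wrist_force: [-1.5, -0.1, 0.2]
finger_gap: 45.1
finger_force: 0.0
clock: 3.3
eef_pos: [470.6, -41.2, 8.8]
eef_rot: [3.141, 0.001, 2.959]
wrist_force: [-0.6, 2.4, 5.5]
finger_gap: 13.8
finger_force: 13.9
clock: 3.8
eef_pos: [472.4, -41.6, 112.8]
eef_rot: [3.142, 0.008, 2.959]
wrist_force: [-0.2, 0.2, -0.4]
finger_gap: 13.6
finger_force: 13.6
[472.39463868 -41.55771909 112.82720466]
[ 1.81e+01  4.74e+02  1.27e+01 -2.00e-03  7.00e-03 -5.13e-01]
```

Scaled: 235 mm is 0.5875, 190 mm is 0.475, -0.25 rad is -0.0398.

```bash

echo '[[0.005,0.12,0,0,0,-0.008],[0.01,0.24,0,0,0,-0.0159],[0.015,0.36,0,0,0,-0.0239],[0.02,0.475,0,0,0,-0.0318],[0.0225,0.5875,-0.05,0,0,-0.0398]]' > rows.txt && python3 nudge.py rows.txt
python3 - <<'E'
from m import *
from poses import *
T=tool(); print(T[:3,3]); s1=slot(1)
print(delta(T,target((*s1,100),np.pi+TY)))
p,z,i,C=shot('wrist','w4.png')
E
```

```text
clock: 4.3
eef_pos: [502.6, 193.1, 125.7]
eef_rot: [-3.14, -0.005, -3.072]
wrist_force: [0.5, -1.0, 0.0]
finger_gap: 13.7
finger_force: 13.6
[502.61973162 193.10353033 125.65329874]
[-5.450e+01  2.315e+02  2.510e+01 -1.000e-03 -5.000e-03 -2.610e-01]
```

View pics/w4.png

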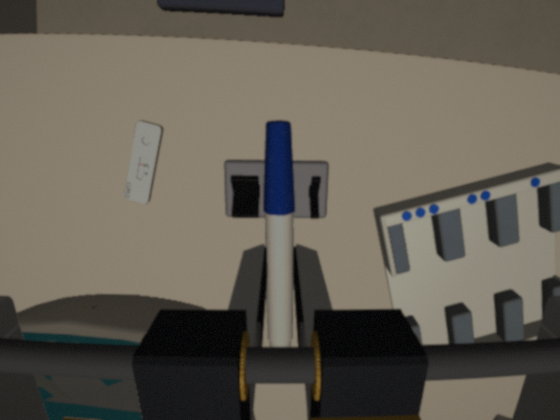

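The marker is held between the fingers, (279,122) to (281,345), centred; rest below (275,188), tray at right.

Scaled: 231 mm is 0.5775, 185 mm is 0.4625, -0.26 rad is -0.0414.

```bash

echo '[[-0.0275,0.115,0,0,0,-0.008],[-0.055,0.2325,0,0,0,-0.0159],[-0.0825,0.3475,0,0,0,-0.0255],[-0.11,0.4625,0.025,0,0,-0.0334],[-0.135,0.5775,0.05,0,0,-0.0414]]' > rows.txt && python3 nudge.py rows.txt
echo '[[0,0,0,0,0,0],[0,0,0,0,0,0]]' > rows.txt && python3 nudge.py rows.txt
python3 - <<'E'
from m import *
from poses import *
T=tool(); s1=slot(1)
p,z,i,C=shot('wrist'); M=i['mount']
q=[(279,130),(279,150),(279,180),(280,205),(281,230),(281,260),(281,290)]
o,d=rays(q,i,M); print((o+d*np.array([z[b,a] for a,b in q])[:,None]).round(1))
H,S,V=cv2.split(cv2.cvtColor(p,cv2.COLOR_RGB2HSV))
for a,c,px in comp((H>100)&(H<125)&(S>110),None,8): print('blue',a,c.round(1),onplane([c],26,i,C).round(1)[0])
print(T[:3,3],manip.read_state()['eef_rot'],s1,delta(T,target((*s1,100),np.pi+TY)))
E
```

```text
clock: 4.85
eef_pos: [542.5, 427.4, 107.1]
eef_rot: [-3.141, -0.0, -2.812]
wrist_force: [0.8, -0.2, 0.1]
finger_gap: 13.7
finger_force: 13.6
clock: 5.05
eef_pos: [541.8, 425.8, 106.3]
eef_rot: [-3.141, -0.002, -2.813]
wrist_force: [-1.1, -0.7, -0.4]
finger_gap: 14.0
finger_force: 13.6
[[ 68.4  -0.5  -3.9]
 [ 59.2  -0.5  -6.5]
 [ 44.4  -0.5  -5.1]
 [ 32.4  -0.   -7.7]
 [ 18.7   0.5  -5.9]
 [  2.2   0.5  -6.1]
 [-15.4   0.6  -6.2]]
blue 88 [203.6 105.9] [483.7 349.5  26. ]
blue 86 [220.1 105.6] [479.9 360.5  26. ]
blue 88 [283.5 105.1] [465.5 402.3  26. ]
blue 82 [126.2 107.6] [501.9 297.1  26. ]
blue 85 [141.7 107.1] [498.1 307.8  26. ]
blue 87 [157.6 106.9] [494.5 318.6  26. ]
blue 2367 [278.1 169.2] [509.5 413.2  26. ]
blue 169 [435.3 312.5] [581.1 576.7  26. ]
blue 106 [448.  319.8] [584.2 590.7  26. ]
[541.82835268 425.75841849 106.28624761] [-3.14102910e+00 -1.18599850e-03 -2.81484792e+00] [540.79784858 427.80211718] [ 3.0e-01  2.3e+00  6.3e+00 -1.0e-03 -2.0e-03 -2.0e-03]
```

Scaled: 91 mm is 0.2275, 85 mm is 0.2125.

```bash

echo '[[0,0.005,0.1,0,0,0],[0,0.005,0.1875,0,0,0],[0,0.005,0.2125,0,0,0],[0,0.005,0.2275,0,0,0],[0,0.005,0.2275,0,0,0]]' > rows.txt && python3 nudge.py rows.txt
echo '[[0,0,0.0038,0,0,0],[0,0,0.0038,0,0,0]]' > rows.txt && python3 nudge.py rows.txt
```

```text
clock: 5.6
eef_pos: [542.5, 427.2, 18.5]
eef_rot: [3.141, 0.001, -2.815]
wrist_force: [-0.2, -0.1, -0.1]
finger_gap: 14.0
finger_force: 13.6
clock: 5.8
eef_pos: [542.4, 427.8, 17.1]
eef_rot: [3.141, 0.002, -2.814]
wrist_force: [0.1, -0.5, -0.4]
finger_gap: 13.8
finger_force: 13.6
```

Scaled: 2 mm is 0.005.

```bash

echo '[[0,0,0.005,0,0,0],[0,0,0.005,0,0,0]]' > rows.txt && python3 nudge.py rows.txt|sed -n '2p;4,5p'
echo '[[0,0,0.0038,0,0,0],[0,0,0.0038,0,0,0]]' > rows.txt && python3 nudge.py rows.txt|sed -n '2p;4,5p'
```

```text
eef_pos: [541.8, 427.6, 13.9]
wrist_force: [0.7, -0.2, 0.1]
finger_gap: 14.0
eef_pos: [542.0, 427.6, 12.8]
wrist_force: [-1.4, -1.3, 4.3]
finger_gap: 13.9
```

Contact. Release, rise, and head for the cassette.

Scaled: -80 mm is -0.2, -40 mm is -0.1.

```bash

echo '[[0,0,0,0,0,0],[0,0,0,0,0,0],[0,0,0,0,0,0],[0,0,0,0,0,0]]' > rows.txt && python3 nudge.py rows.txt 40|tail -2
echo '[[0,0,-0.025,0,0,0],[0,0,-0.1,0,0,0],[0,0,-0.2,0,0,0],[0,0,-0.2,0,0,0]]' > rows.txt && python3 nudge.py rows.txt|sed -n '2p'
python3 - <<'E'
from m import *
from poses import *
T=tool(); p,z,i,C=shot('wrist')
H,S,V=cv2.split(cv2.cvtColor(p,cv2.COLOR_RGB2HSV))
px=np.concatenate([x[2] for x in comp((H>100)&(H<125)&(S>110),None,300)]); print(len(px)); P=onplane(px,14,i,C).mean(0)[:2]
s1=slot(1);print('cap in slot',(P-s1)@ex,(P-s1)@ey)
print(T[:3,3],delta(T,target((477.2,73.7,100),np.pi-0.204)))
E
```

```text
finger_gap: 39.2
finger_force: 0.0
eef_pos: [543.9, 429.0, 99.3]
1043
cap in slot -47.56274121568219 -1.327368365067263
[543.87706784 429.00502612  99.29473606] [ 1.773e+02 -3.150e+02 -3.200e+00  5.000e-03  8.000e-03  5.310e-01]
```

Scaled: -197 mm is -0.4925, -158 mm is -0.395, 0.33 rad is 0.0525.

```bash

echo '[[0.055,-0.1,0,0,0,0.0111],[0.11,-0.2,0,0,0,0.0223],[0.1675,-0.2975,0,0,0,0.0318],[0.2225,-0.395,0,0,0,0.043],[0.2775,-0.4925,0,0,0,0.0525]]' > rows.txt && python3 nudge.py rows.txt 45|sed -n '2,3p'
python3 - <<'E'
from h import *
print(delta(tool(),target((477.2,73.7,40),np.pi-0.204)))
E
```

```text
eef_pos: [498.9, 203.5, 91.7]
eef_rot: [-3.141, -0.001, 3.136]
[ 2.100e+01 -1.299e+02  5.170e+01 -0.000e+00 -1.000e-03  1.990e-01]
```

Scaled: -130 mm is -0.325, -86 mm is -0.215, 0.2 rad is 0.0318.

```bash

echo '[[0.0175,-0.1075,0,0,0,0.0111],[0.035,-0.215,0.025,0,0,0.0207],[0.0525,-0.325,0.0875,0,0,0.0318],[0.0525,-0.325,0.1275,0,0,0.0318],[0.0525,-0.325,0.1275,0,0,0.0318]]' > rows.txt && python3 nudge.py rows.txt |sed -n '2,3p'
python3 - <<'E'
from m import *
T=tool(); p,z,i,C=shot('wrist')
H,S,V=cv2.split(cv2.cvtColor(p,cv2.COLOR_RGB2HSV))
for a,c,px in comp((S<35)&(V>110),(200,100,360,345),300): print('cass',a,c.round(1),rect(px,6,i,C))
print(delta(T,target((477.2,73.7,1.5),np.pi-0.204)))
E
```

```text
eef_pos: [477.2, 74.3, 39.3]
eef_rot: [-3.14, -0.004, 2.937]
cass 3460 [278.9 234. ] (array([476.9,  74.1]), array([21.4, 68.8]), -0.204)
[-3.00e-01 -6.00e-01  3.78e+01 -1.00e-03 -4.00e-03 -1.00e-03]
```

Scaled: 33 mm is 0.0825, 32 mm is 0.08.

```bash

echo '[[0,-0.0013,0.05,0,0,0],[0,-0.0013,0.08,0,0,0],[0,-0.0013,0.0825,0,0,0],[0,-0.0013,0.0825,0,0,0]]' > rows.txt && python3 nudge.py rows.txt |sed -n '2,4p'
echo '[[0,0,0.005,0,0,0],[0,0,0.005,0,0,0],[0,0,0.005,0,0,0]]' > rows.txt && python3 nudge.py rows.txt |sed -n '2,4p'
```

```text
eef_pos: [478.7, 75.3, 8.6]
eef_rot: [-3.142, -0.0, 2.94]
wrist_force: [0.9, -0.4, 0.2]
eef_pos: [478.8, 74.9, 6.6]
eef_rot: [3.141, 0.001, 2.939]
wrist_force: [-0.7, -0.0, -0.1]
```

Scaled: 1.5 mm is 0.0038.

```bash
python3 - <<'E'
from h import *
print([manip.read_state()['eef_pos'][2] for _ in range(3)])
E
echo '[[0,0,0.0038,0,0,0],[0,0,0.0038,0,0,0],[0,0,0.0038,0,0,0]]' > rows.txt && python3 nudge.py rows.txt |sed -n '2,4p'
```

```text
[np.float64(6.605653693035288), np.float64(6.605653693035288), np.float64(6.605653693035288)]
eef_pos: [478.5, 74.8, 4.7]
eef_rot: [-3.142, -0.0, 2.939]
wrist_force: [0.6, 0.3, -0.4]
```

Scaled: 2 mm is 0.005.

```bash

echo '[[0,0,0.005,0,0,0],[0,0,0.005,0,0,0],[0,0,0.005,0,0,0]]' > rows.txt && python3 nudge.py rows.txt |sed -n '2,4p'
echo '[[0,0,0,0,0,0],[0,0,0,0,0,0],[0,0,0,0,0,0],[0,0,0,0,0,0]]' > rows.txt && python3 nudge.py rows.txt 10 12|sed -n '2,7p'
```

```text
eef_pos: [478.5, 74.9, 2.6]
eef_rot: [-3.142, -0.0, 2.939]
wrist_force: [-0.3, -0.6, -0.5]
eef_pos: [478.6, 74.9, 2.8]
eef_rot: [-3.142, 0.0, 2.939]
wrist_force: [-0.4, 0.3, 0.2]
finger_gap: 21.8
finger_force: 12.0
```

```bash

echo '[[0,0,-0.0375,0,0,0],[0,0,-0.125,0,0,0],[0,0,-0.225,0,0,0],[0,0,-0.225,0,0,0]]' > rows.txt && python3 nudge.py rows.txt |sed -n '2,5p'
python3 - <<'E'
from h import *
from poses import *
print(delta(tool(),target((*slot(3),90),np.pi+TY)))
E
```

```text
eef_pos: [480.8, 75.1, 97.3]
eef_rot: [3.139, 0.007, 2.939]
wrist_force: [0.2, 0.1, -0.0]
finger_gap: 22.0
[-3.850e+01  2.714e+02  8.100e+00  0.000e+00  8.000e-03 -5.330e-01]
```

Careful with the scale: shifts go in shares of 400 mm and turns go in shares of 2 pi rad. That gives: 240 mm is 0.6, 192 mm is 0.48, -0.46 rad is -0.0732.

```bash

echo '[[-0.0025,0.12,0,0,0,-0.0143],[-0.0125,0.24,0,0,0,-0.0286],[-0.0325,0.36,0,0,0,-0.043],[-0.055,0.48,0,0,0,-0.0573],[-0.08,0.6,0,0,0,-0.0732]]' > rows.txt && python3 nudge.py rows.txt |sed -n '2,5p'
python3 - <<'E'
from h import *
from poses import *
print(delta(tool(),target((*slot(3),90),np.pi+TY)))
E
```

```text
eef_pos: [558.3, 305.5, 91.9]
eef_rot: [-3.141, -0.001, -2.88]
wrist_force: [-0.2, -0.9, -0.7]
finger_gap: 21.4
[-2.15e+01  2.30e+01  1.90e+00 -0.00e+00 -1.00e-03 -6.90e-02]
```

Scaled: 50 mm is 0.125, 40 mm is 0.1, -0.07 rad is -0.0111.

```bash

echo '[[-0.0525,0.0575,0.0025,0,0,-0.0111],[-0.0525,0.0575,0.1,0,0,-0.0111],[-0.0525,0.0575,0.125,0,0,-0.0111],[-0.0525,0.0575,0.125,0,0,-0.0111]]' > rows.txt && python3 nudge.py rows.txt |sed -n '2,5p'
python3 - <<'E'
from m import *
from poses import *
T=tool(); p,z,i,C=shot('wrist')
H,S,V=cv2.split(cv2.cvtColor(p,cv2.COLOR_RGB2HSV))
for a,c,px in comp((H>100)&(H<125)&(S>110),None,8): print('blue',a,c.round(1),onplane([c],26,i,C).round(1)[0])
print(delta(T,target((*slot(3),6.7),np.pi+TY)))
E
```

```text
eef_pos: [571.5, 330.1, 40.4]
eef_rot: [-3.141, -0.005, -2.815]
wrist_force: [-0.5, 0.1, 1.1]
finger_gap: 21.7
blue 169 [262.4 111.8] [501.9 296.9  26. ]
blue 169 [284.5 111.5] [498.1 307.7  26. ]
blue 173 [306.5 111.5] [494.4 318.6  26. ]
blue 168 [368.9 111.6] [483.7 349.5  26. ]
blue 167 [390.5 111.7] [479.9 360.3  26. ]
blue 158 [471. 113.] [465.5 402.1  26. ]
blue 1724 [450.1 167.9] [496.4 403.8  26. ]
[-2.80e+00  2.40e+00  3.37e+01 -1.00e-03 -5.00e-03 -3.00e-03]
```

Scaled: 30 mm is 0.075, 22 mm is 0.055.

```bash

echo '[[-0.005,0.005,0,0,0,0],[-0.005,0.005,0.025,0,0,0],[-0.005,0.005,0.055,0,0,0],[-0.005,0.005,0.075,0,0,0],[-0.005,0.005,0.075,0,0,0]]' > rows.txt && python3 nudge.py rows.txt |sed -n '2,5p'
echo '[[0,0,0.005,0,0,0],[0,0,0.005,0,0,0],[0,0,0.005,0,0,0]]' > rows.txt && python3 nudge.py rows.txt |sed -n '2,4p'
```

```text
eef_pos: [573.2, 333.1, 10.9]
eef_rot: [-3.141, -0.003, -2.814]
wrist_force: [-0.2, -0.1, -0.1]
finger_gap: 21.7
eef_pos: [574.1, 333.7, 11.1]
eef_rot: [3.142, 0.001, -2.814]
wrist_force: [0.3, 0.7, -0.4]
```

Scaled: 2 mm is 0.005.

```bash

echo '[[0,0,0.005,0,0,0],[0,0,0.005,0,0,0]]' > rows.txt && python3 nudge.py rows.txt |sed -n '2p;4p'
echo '[[0,0,0.0038,0,0,0],[0,0,0.0038,0,0,0]]' > rows.txt && python3 nudge.py rows.txt |sed -n '2p;4p'
```

```text
eef_pos: [573.9, 333.6, 8.6]
wrist_force: [-0.1, -0.1, 0.0]
eef_pos: [573.9, 333.6, 7.0]
wrist_force: [-0.1, 0.3, -0.3]
```

Scaled: 0.7 mm is 0.0018.

```bash

echo '[[0,0,0.0018,0,0,0],[0,0,0.0018,0,0,0]]' > rows.txt && python3 nudge.py rows.txt |sed -n '2p;4p'
echo '[[0,0,0,0,0,0],[0,0,0,0,0,0],[0,0,0,0,0,0]]' > rows.txt && python3 nudge.py rows.txt 36|tail -2
echo '[[0,0,-0.025,0,0,0],[0,0,-0.125,0,0,0],[0,0,-0.25,0,0,0],[0,0,-0.3,0,0,0],[0,0,-0.3,0,0,0]]' > rows.txt && python3 nudge.py rows.txt|sed -n '2p'
python3 - <<'E'
from m import *
from poses import *
T=tool(); p,z,i,C=shot('wrist','w5.png')
print(T[:3,3],delta(T,target((440,-60,150),np.pi-0.293)))
E
```

```text
eef_pos: [574.0, 333.7, 6.8]
wrist_force: [-1.5, -0.2, 2.2]
finger_gap: 35.7
finger_force: 0.0
eef_pos: [575.3, 334.3, 131.3]
[575.32237257 334.32448916 131.28972358] [ 2.548e+02 -3.299e+02 -2.080e+01  3.000e-03  6.000e-03  6.200e-01]
```

View pics/w5.png

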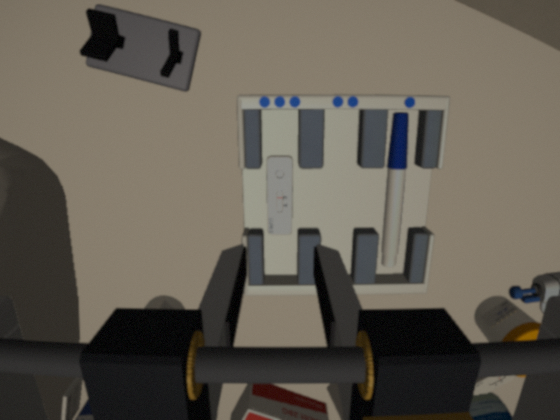

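Cassette (279,195) and marker (397,190) lie correctly in slots 3 and 1. Now the red tube.

Scaled: -198 mm is -0.495, -158 mm is -0.395, 0.37 rad is 0.0589.

```bash

echo '[[0.0775,-0.0975,-0.01,0,0,0.0127],[0.1525,-0.1975,-0.02,0,0,0.0239],[0.23,-0.295,-0.03,0,0,0.035],[0.305,-0.395,-0.04,0,0,0.0477],[0.3825,-0.495,-0.05,0,0,0.0589]]' > rows.txt && python3 nudge.py rows.txt 40|sed -n '2,3p'
cat >> poses.py <<'E'
SY=-0.293; cap=np.array([459,-144.6,71.]); sx=np.array([np.cos(SY),np.sin(SY),0]); ax=-np.cos(np.radians(35))*sx+np.array([0,0,np.sin(np.radians(35))])
def zt(psi,t): return np.array([np.cos(psi)*np.sin(t),np.sin(psi)*np.sin(t),-np.cos(t)])
E
python3 - <<'E'
from h import *
from poses import *
psi=np.pi+SY; t=.25; print(delta(tool(),target(cap-40*zt(psi,t)+[0,0,20],psi,t)))
E
```

```text
eef_pos: [491.4, 96.2, 145.2]
eef_rot: [-3.141, -0.002, 3.096]
[ 1.170e+01 -2.445e+02  1.560e+01 -3.200e-02  2.470e-01  2.460e-01]
```

Scaled: -240 mm is -0.6, -192 mm is -0.48, 0.247 rad is 0.0393.

```bash

echo '[[0.005,-0.12,0,-0.0016,0.008,0.008],[0.0125,-0.24,0,-0.0016,0.0159,0.0159],[0.0175,-0.36,0.0125,-0.0032,0.0239,0.0239],[0.0225,-0.48,0.025,-0.0048,0.0318,0.0318],[0.03,-0.6,0.0375,-0.0048,0.0393,0.0392]]' > rows.txt && python3 nudge.py rows.txt 40|sed -n '2,3p'
echo '[[0,0,0,0,0,0],[0,0,0,0,0,0]]' > rows.txt && python3 nudge.py rows.txt|sed -n '2,3p'
python3 - <<'E'
from m import *
from poses import *
p,z,i,C=shot('wrist','w6.png'); T=tool()
H,S,V=cv2.split(cv2.cvtColor(p,cv2.COLOR_RGB2HSV))
for a,c,px in comp(((H<8)|(H>172))&(S>120),(150,60,420,345),100):
    o,d=rays(px,i,C); P=o+d*z[px[:,1],px[:,0]][:,None]; P=P[P[:,2]<95]; print('red',a,c.round(1),P.mean(0).round(1),P.min(0).round(1),P.max(0).round(1))
print('cap px',project([cap],i,C).round(1), project([cap-11*ax,cap+11*ax],i,C).round(1))
psi=np.pi+SY; t=.25; print(delta(T,target(cap+11*zt(psi,t),psi,t)))
E
```

```text
eef_pos: [469.7, -143.1, 130.1]
eef_rot: [-3.141, -0.252, 2.849]
eef_pos: [470.1, -141.7, 130.0]
eef_rot: [-3.141, -0.251, 2.85]
red 746 [268.5 238.9] [ 464.  -147.5   76.3] [ 451.3 -157.6   49.4] [ 480.5 -138.3   84.6]
cap px [[270.6 230.3]] [[270.8 241.9]
 [270.4 218. ]]
[-5.20e+00 -6.90e+00  7.11e+01 -1.00e-03  0.00e+00  3.00e-03]
```

View pics/w6.png

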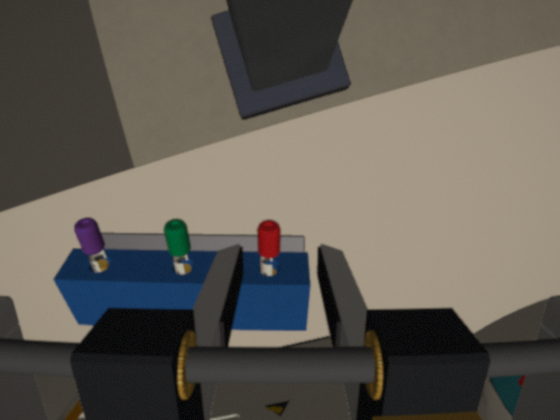

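Red cap at (269,239), midway line of fingers x≈280; cap is ~5 mm further along stand +x than estimated. Updating and descending along the tool axis.

```bash

echo 'cap=np.array([463.5,-146.8,70.5])' >> poses.py
python3 - <<'E'
from h import *
from poses import *
psi=np.pi+SY; t=.25; T=tool(); print(delta(T,target(cap-30*zt(psi,t),psi,t)),delta(T,target(cap+11*zt(psi,t),psi,t)))
E
```

```text
[-1.02e+01 -7.80e+00  2.93e+01 -1.00e-03  0.00e+00  3.00e-03] [-1.02e+01 -7.70e+00  7.03e+01 -1.00e-03  0.00e+00  3.00e-03]
```

Scaled: 50 mm is 0.125, 25 mm is 0.0625.

```bash

echo '[[-0.0125,-0.01,0.025,0,0,0],[-0.025,-0.02,0.0625,0,0,0],[-0.025,-0.02,0.125,0,0,0],[-0.025,-0.02,0.125,0,0,0],[-0.025,-0.02,0.125,0,0,0]]' > rows.txt && python3 nudge.py rows.txt 40|sed -n '2,4p'
python3 - <<'E'
from m import *
from poses import *
p,z,i,C=shot('wrist'); T=tool()
H,S,V=cv2.split(cv2.cvtColor(p,cv2.COLOR_RGB2HSV))
for a,c,px in comp(((H<8)|(H>172))&(S>120),(150,60,420,345),100):
    o,d=rays(px,i,i['mount']); P=o+d*z[px[:,1],px[:,0]][:,None]; print('red in tool',a,c.round(1),np.median(P,0).round(1),px.min(0),px.max(0))
print('cap px',project([cap],i,C).round(1), project([cap-11*ax,cap+11*ax],i,C).round(1))
psi=np.pi+SY; t=.25; print(delta(T,target(cap+11*zt(psi,t),psi,t)))
E
```

```text
eef_pos: [466.2, -147.6, 80.7]
eef_rot: [-3.141, -0.249, 2.853]
wrist_force: [0.3, -0.5, 0.7]
red in tool 1139 [277.9 252.4] [ 2.8 -0.5  4.3] [264 230] [292 276]
cap px [[279.  250.6]] [[279.  264.2]
 [279.1 236. ]]
[ 6.00e-01  2.00e-01  2.23e+01 -2.00e-03  3.00e-03  4.00e-03]
```

Scaled: 22 mm is 0.055, 21 mm is 0.0525.

```bash

echo '[[0,0,0.0275,0,0,0],[0,0,0.0525,0,0,0],[0,0,0.055,0,0,0],[0,0,0.055,0,0,0]]' > rows.txt && python3 nudge.py rows.txt|sed -n '2p;4p'
echo '[[0,0,0,0,0,0],[0,0,0,0,0,0],[0,0,0,0,0,0],[0,0,0,0,0,0]]' > rows.txt && python3 nudge.py rows.txt 10 20|sed -n '2,7p'
```

```text
eef_pos: [460.7, -146.7, 59.0]
wrist_force: [0.2, -0.1, 0.9]
eef_pos: [460.9, -146.8, 59.4]
eef_rot: [-3.141, -0.248, 2.851]
wrist_force: [0.3, 0.5, 0.7]
finger_gap: 15.7
finger_force: 20.0
```

Scaled: 60.8 mm is 0.152, 46.8 mm is 0.117.

```bash

echo '[[0.0188,0,-0.007,0,0,0],[0.0468,0,-0.0178,0,0,0],[0.082,0,-0.031,0,0,0],[0.117,0,-0.0443,0,0,0],[0.152,0,-0.0575,0,0,0]]' > rows.txt && python3 nudge.py rows.txt|sed -n '2,6p'
echo '[[0.0225,0,-0.01,0,0,0],[0.035,0,-0.05,0,0,0],[0.0475,0,-0.125,0,0,0],[0.0475,0,-0.125,0,0,0]]' > rows.txt && python3 nudge.py rows.txt|sed -n '2,6p'
```

```text
eef_pos: [408.6, -131.1, 97.2]
eef_rot: [-3.141, -0.248, 2.851]
wrist_force: [0.0, -0.7, -1.0]
finger_gap: 15.6
finger_force: 20.0
eef_pos: [405.0, -130.1, 152.8]
eef_rot: [-3.14, -0.243, 2.851]
wrist_force: [0.1, 0.9, -0.7]
finger_gap: 16.0
finger_force: 20.0
```

```bash
cat > strip.py <<'E'
from m import *
def strip():
    p,z,i,C=shot('wrist'); H,S,V=cv2.split(cv2.cvtColor(p,cv2.COLOR_RGB2HSV))
    for a,c,px in comp(((H<8)|(H>172))&(S>120),(200,60,360,345),100):
        print('red',a,c.round(1),px.min(0),px.max(0))
    for v in range(180,345,8):
        q=[(u,v) for u in range(268,292)]; o,d=rays(q,i,i['mount']); P=o+d*np.array([z[b,a] for a,b in q])[:,None]
        k=P[:,2]<70
        if k.sum()>3: print(v,k.sum(),np.median(P[k],0).round(1),p[v,280])
E
python3 - <<'E'
from strip import *
from poses import *
strip()
O=np.array([491.5,196.]); RA=-1.515; e=np.array([np.cos(RA),np.sin(RA),0]); psi=RA+np.pi; t=-0.361
c=np.r_[O,30]-46*e
print(delta(tool(),target(c+10.7*zt(psi,t)+[0,0,80],psi,t)))
E
```

```text
red 1554 [279.8 269. ] [262 244] [297 296]
244 16 [ 12.7   0.3 -10.5] [104  38  37]
252 24 [ 10.2   0.3 -14.7] [110  20  18]
260 24 [  8.7   0.3 -20.9] [115  16  18]
268 24 [  4.7   0.3 -21.3] [144  21  24]
276 24 [ -0.6   0.3 -19.1] [144  22  25]
284 24 [ -6.1   0.3 -17.1] [141  20  22]
292 22 [-11.7  -0.2 -15.2] [142  19  18]
300 15 [-28.7  -2.3   5.6] [135 132 118]
308 20 [-25.5  -0.8  -8. ] [181 177 160]
316 20 [-32.7  -0.8  -4.6] [181 177 160]
324 20 [-39.4  -0.8  -2.4] [181 177 160]
332 20 [-46.8  -0.9   0.3] [180 176 158]
340 19 [-54.6  -0.6   3.4] [180 176 157]
[ 1.090e+01  3.769e+02  5.490e+01  7.100e-02 -5.270e-01  1.240e+00]
```

Scaled: 200 mm is 0.5, 160 mm is 0.4, 0.39 rad is 0.0621.

```bash

echo '[[0.0025,0.1,-0.0075,0.0016,-0.0088,0.0207],[0.005,0.2,-0.0125,0.0032,-0.0175,0.0414],[0.0075,0.3,-0.0175,0.0032,-0.0263,0.0621],[0.0125,0.4,0,0.0048,-0.035,0.0828],[0.015,0.5,0.015,0.0056,-0.0438,0.1027]]' > rows.txt && python3 nudge.py rows.txt|sed -n '2,6p'
cat >> poses.py <<'E'
O=np.array([491.5,196.]); RA=-1.515; e=np.array([np.cos(RA),np.sin(RA),0]); rpsi=RA+np.pi; rt=-0.368
def rest(h): # TCP for cap centre at rest x=-46, axis h above groove line
    return np.r_[O,30+h]-46*e+10.9*zt(rpsi,rt)
E
python3 - <<'E'
from h import *
from poses import *
print(delta(tool(),target(rest(60),rpsi,rt)))
E
```

```text
eef_pos: [451.8, 54.8, 145.9]
eef_rot: [-3.042, 0.046, 2.26]
wrist_force: [0.0, -0.8, -0.4]
finger_gap: 16.1
finger_force: 20.0
[ 1.205e+02  1.506e+02  4.590e+01  3.600e-02 -2.800e-01  6.370e-01]
```

Scaled: 150 mm is 0.375, 120 mm is 0.3, 0.637 rad is 0.1014.

```bash

echo '[[0.06,0.075,0.0075,0.0016,-0.0095,0.0207],[0.12,0.15,0.015,0.0024,-0.0183,0.0414],[0.18,0.225,0.0225,0.0032,-0.0271,0.0613],[0.24,0.3,0.03,0.0048,-0.0358,0.0812],[0.3,0.375,0.1125,0.0057,-0.0446,0.1014]]' > rows.txt && python3 nudge.py rows.txt|sed -n '2,6p'
echo '[[0,0,0,0,0,0],[0,0,0,0,0,0]]' > rows.txt && python3 nudge.py rows.txt|sed -n '2,3p'
python3 - <<'E'
from strip import *
from poses import *
strip()
print(delta(tool(),target(rest(20),rpsi,rt)))
E
```

```text
eef_pos: [488.5, 232.0, 89.2]
eef_rot: [-3.128, 0.343, 1.684]
wrist_force: [0.4, 0.6, -0.5]
finger_gap: 15.9
finger_force: 20.0
eef_pos: [486.6, 229.5, 86.3]
eef_rot: [-3.117, 0.344, 1.694]
red 1573 [279.9 268.6] [262 242] [297 296]
196 9 [18.4  3.3 69.6] [9 8 9]
204 23 [14.8  1.2 61.3] [11  8 12]
212 11 [10.  -3.6 58.2] [74 71 72]
244 17 [ 14.    1.1 -10.2] [66  8  9]
252 24 [ 11.1   0.9 -13.7] [76  8  7]
260 24 [  9.8   0.9 -20.4] [83  6  7]
268 24 [  5.9   0.9 -20.9] [125  14  18]
276 24 [  0.6   0.9 -18.8] [128  20  21]
284 24 [ -4.9   0.9 -16.8] [124  16  17]
292 22 [-10.5   0.3 -14.8] [126  17  17]
300 15 [-27.5  -1.8   6. ] [120 120 107]
308 20 [-24.3  -0.2  -7.7] [161 161 145]
316 20 [-31.6  -0.3  -4.2] [159 161 145]
324 20 [-38.3  -0.3  -2. ] [159 161 144]
332 20 [-45.7  -0.3   0.8] [160 160 145]
340 19 [-53.1  -0.    3.2] [158 159 143]
[ 2.43e+01  3.90e+00  4.23e+01  1.00e-03 -2.50e-02  6.20e-02]
```

Scaled: 28 mm is 0.07, 19 mm is 0.0475, 0.062 rad is 0.0099.

```bash

echo '[[0.025,0.005,0.035,0,-0.0019,0.0048],[0.0475,0.01,0.07,0,-0.004,0.0099],[0.0475,0.01,0.07,0,-0.004,0.0099],[0.0475,0.01,0.07,0,-0.004,0.0099]]' > rows.txt && python3 nudge.py rows.txt|sed -n '2,4p'
python3 - <<'E'
from m import *
from poses import *
p,z,i,C=shot('wrist','w7.png'); T=tool()
ep=np.array([-e[1],e[0],0]); O3=np.r_[O,0]
for nm,x in (('thin',-28),('thin2',-22),('thick',20),('thick2',41)):
    print(nm,project([O3+x*e+15*ep+[0,0,36],O3+x*e-15*ep+[0,0,36]],i,C).round(0).tolist())
print('foot',project([O3+(x)*e+y*ep+[0,0,8] for x,y in ((-37.5,25),(-37.5,-25),(50.5,-25),(50.5,25))],i,C).round(0).tolist())
print(delta(T,target(rest(3),rpsi,rt)))
E
```

```text
eef_pos: [490.5, 237.6, 56.7]
eef_rot: [3.138, 0.367, 1.624]
wrist_force: [0.4, -0.3, 0.3]
thin [[301.0, 252.0], [251.0, 252.0]]
thin2 [[300.0, 259.0], [252.0, 259.0]]
thick [[298.0, 302.0], [255.0, 302.0]]
thick2 [[297.0, 320.0], [256.0, 320.0]]
foot [[314.0, 212.0], [238.0, 212.0], [246.0, 298.0], [308.0, 298.0]]
[ 1.25e+01 -1.60e+00  3.17e+01  3.00e-03 -1.00e-03 -3.00e-03]
```

View pics/w7.png

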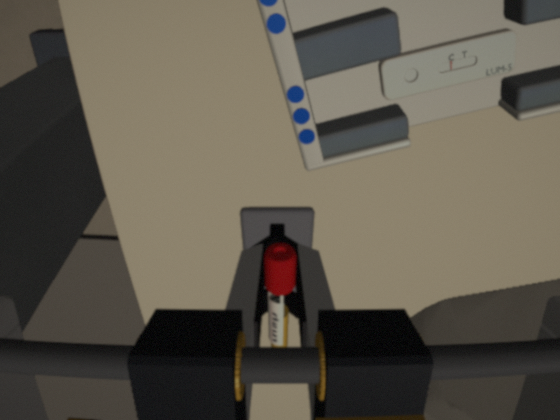

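Foot edge at (241–314, 208) matches my projection (238–314, 212); cap at (280,268), 1.5 mm sideways to correct. Lowering.

Scaled: 31.5 mm is 0.0788, 12.5 mm is 0.0313.

```bash

echo '[[0.01,-0.004,0.025,0,0,0],[0.02,-0.004,0.05,0,0,0],[0.0275,-0.004,0.0675,0,0,0],[0.0313,-0.004,0.0788,0,0,0],[0.0313,-0.004,0.0788,0,0,0]]' > rows.txt && python3 nudge.py rows.txt|sed -n '2,4p'
echo '[[0.001,0,0.0025,0,0,0],[0.001,0,0.0025,0,0,0]]' > rows.txt && python3 nudge.py rows.txt|sed -n '2,4p'
python3 - <<'E'
from h import *
from poses import *
print(delta(tool(),target(rest(0),rpsi,rt)))
E
```

```text
eef_pos: [488.2, 238.5, 20.5]
eef_rot: [3.14, 0.369, 1.624]
wrist_force: [-0.1, -0.1, -0.0]
eef_pos: [488.6, 238.7, 20.4]
eef_rot: [3.139, 0.368, 1.624]
wrist_force: [0.8, 1.1, -0.0]
[-0.5    0.5    0.8    0.002 -0.    -0.003]
```

Scaled: 0.9 mm is 0.0023, 0.3 mm is 0.0008.

```bash

echo '[[0.0008,0,0.0023,0,0,0],[0.0008,0,0.0023,0,0,0]]' > rows.txt && python3 nudge.py rows.txt|sed -n '2p;4p'
echo '[[0.0008,0,0.0023,0,0,0],[0.0008,0,0.0023,0,0,0]]' > rows.txt && python3 nudge.py rows.txt|sed -n '2p;4p'
```

```text
eef_pos: [488.6, 238.6, 19.4]
wrist_force: [0.5, 1.1, 0.2]
eef_pos: [488.8, 238.6, 18.7]
wrist_force: [0.8, 0.4, 2.6]
```

Scaled: -80 mm is -0.2, -60 mm is -0.15.

```bash

echo '[[0,0,0,0,0,0],[0,0,0,0,0,0],[0,0,0,0,0,0],[0,0,0,0,0,0]]' > rows.txt && python3 nudge.py rows.txt 36|sed -n '4,6p'
echo '[[0,0,-0.025,0,0,0],[0,0,-0.075,0,0,0],[0,0,-0.15,0,0,0],[0,0,-0.2,0,0,0],[0,0,-0.2,0,0,0]]' > rows.txt && python3 nudge.py rows.txt|sed -n '2,3p'
python3 - <<'E'
from m import *
from poses import *
for n in ('wrist','top'):
    p,z,i,C=shot(n); H,S,V=cv2.split(cv2.cvtColor(p,cv2.COLOR_RGB2HSV))
    for a,c,px in comp(((H<8)|(H>172))&(S>120),(200,60,360,345),20):
        P=onplane([c],30,i,C)[0]; dlt=(P-np.r_[O,30]); print(n,'red',a,c.round(1),'rest x',(dlt@e).round(1),'y',(dlt@[-e[1],e[0],0]).round(1))
        if n=='wrist':
            o,d=rays(px,i,C); Q=o+d*z[px[:,1],px[:,0]][:,None]; Q=Q[Q[:,2]<60]; print(Q.mean(0).round(1),Q.min(0).round(1),Q.max(0).round(1))
psi=rpsi
print(delta(tool(),target(np.r_[O+e[:2]*(-1),70],rpsi)))
E
```

```text
wrist_force: [-1.0, 0.1, 0.3]
finger_gap: 35.7
finger_force: 0.0
eef_pos: [487.7, 268.9, 96.0]
eef_rot: [3.134, 0.365, 1.623]
wrist red 724 [278.2 220.9] rest x -47.1 y 0.6
[489.3 246.3  34.2] [481.  218.8  22.2] [498.1 256.9  38.6]
top red 268 [208.5 155.9] rest x -62.1 y 243.5
top red 47 [213.9 242.3] rest x -48.1 y -0.9
[-5.75e+01  1.00e+00  4.67e+01  2.00e-03  3.68e-01 -2.00e-03]
```

Scaled: -49 mm is -0.1225, 43 mm is 0.1075, 0.368 rad is 0.0586.

```bash

echo '[[-0.025,0,-0.03,0,0.0191,0],[-0.0625,0.0025,0,0,0.0398,0],[-0.1,0.0025,0.05,0,0.0586,0],[-0.1225,0.0025,0.1075,0,0.0586,0],[-0.1225,0.0025,0.1075,0,0.0586,0]]' > rows.txt && python3 nudge.py rows.txt 40|sed -n '2,3p'
python3 - <<'E'
from m import *
from poses import *
p,z,i,C=shot('wrist'); T=tool(); H,S,V=cv2.split(cv2.cvtColor(p,cv2.COLOR_RGB2HSV))
for a,c,px in comp(((H<8)|(H>172))&(S>120),(200,60,360,345),100):
    print('red',a,c.round(1),px.min(0),px.max(0),onplane([c],31,i,T@i['mount']).round(1))
for v in range(200,345,10):
    q=[(u,v) for u in range(265,296)]; o,d=rays(q,i,i['mount']); P=o+d*np.array([z[b,a] for a,b in q])[:,None]
    k=P[:,2]<P[:,2].min()+4
    print(v,k.sum(),np.mean(P[k],0).round(1),p[v,280])
print(delta(T,target(np.r_[O+e[:2]*(-10),25.5],rpsi)))
E
```

```text
eef_pos: [489.8, 203.3, 67.8]
eef_rot: [-3.139, 0.002, 1.621]
red 1053 [281.  175.5] [268 154] [294 200] [[490.  244.1  31. ]]
200 1 [  81.6    0.9 -178.5] [27 25 25]
210 13 [18.8 -0.1 32.7] [156 156 147]
220 13 [12.3 -0.1 33. ] [159 159 149]
230 17 [ 5.6  1.1 33.3] [122 123 116]
240 15 [-0.9  0.5 32.9] [145 147 136]
250 14 [-7.7  0.8 32.9] [156 157 145]
260 14 [-14.4   0.9  32.6] [145 144 134]
270 15 [-22.3   1.8  34.4] [135 110  42]
280 14 [-29.6   1.1  34.6] [137 110  43]
290 9 [-39.2  -1.3  38.5] [11 10  9]
300 10 [-46.8  -1.7  38.4] [144 135 117]
310 31 [-73.6   1.2  68.6] [144 134 116]
320 31 [-82.8   1.2  68.7] [144 132 116]
330 1 [  81.6    0.9 -178.5] [145 135 117]
340 1 [  81.6    0.9 -178.5] [143 134 116]
[ 1.10e+00  7.00e-01  4.36e+01 -1.00e-03  1.00e-03 -4.00e-03]
```

Scaled: 43.5 mm is 0.1088, 43 mm is 0.1075.

```bash

echo '[[0.0025,0.0018,0.0375,0,0,0],[0.0025,0.0018,0.08,0,0,0],[0.0025,0.0018,0.1075,0,0,0],[0.0025,0.0018,0.1088,0,0,0],[0.0025,0.0018,0.1088,0,0,0]]' > rows.txt && python3 nudge.py rows.txt 40|sed -n '2p;4p'
echo '[[0,0,0,0,0,0],[0,0,0,0,0,0],[0,0,0,0,0,0],[0,0,0,0,0,0],[0,0,0,0,0,0]]' > rows.txt && python3 nudge.py rows.txt 5 12|sed -n '2,6p'
```

```text
eef_pos: [491.9, 207.8, 27.3]
wrist_force: [-0.3, 0.3, 0.1]
eef_pos: [490.8, 206.9, 27.0]
eef_rot: [-3.141, 0.001, 1.625]
wrist_force: [-9.5, -5.6, 6.5]
finger_gap: 12.7
finger_force: 15.0
```

Scaled: -85 mm is -0.2125, -65 mm is -0.1625.

```bash

echo '[[0,0,-0.02,0,0,0],[0,0,-0.075,0,0,0],[0,0,-0.1625,0,0,0],[0,0,-0.2125,0,0,0],[0,0,-0.2125,0,0,0]]' > rows.txt && python3 nudge.py rows.txt|sed -n '2,6p'
python3 - <<'E'
from m import *
from poses import *
p,z,i,C=shot('wrist'); T=tool(); H,S,V=cv2.split(cv2.cvtColor(p,cv2.COLOR_RGB2HSV))
for a,c,px in comp(((H<8)|(H>172))&(S>120),(200,60,360,345),100): 
    o,d=rays([c],i,i['mount']); print('red',a,c.round(1),px.min(0),px.max(0),(o+d*z[int(c[1]),int(c[0])]).round(1))
for v in range(150,345,15):
    q=[(u,v) for u in range(268,292)]; o,d=rays(q,i,i['mount']); P=o+d*np.array([z[b,a] for a,b in q])[:,None]
    P=P[(P[:,2]>-20)&(P[:,2]<20)]
    if len(P): print(v,len(P),P.mean(0).round(1))
print(delta(T,target((*slot(2),90),np.pi+TY)))
E
```

```text
eef_pos: [493.3, 208.0, 115.4]
eef_rot: [3.133, -0.002, 1.625]
wrist_force: [0.5, 0.9, -0.3]
finger_gap: 12.8
finger_force: 12.0
red 1584 [279.7 197. ] [263 171] [296 223] [[ 38.3   0.9 -10.8]]
180 24 [46.2  0.8 -9. ]
195 24 [38.9  0.8 -9.5]
210 24 [31.4  0.8 -9.5]
240 16 [14.9 -1.2 -7.6]
255 17 [ 6.5 -0.8 -7.3]
270 23 [-2.2  0.6 -6.7]
285 22 [-11.    0.3  -6.8]
300 21 [-19.8   0.   -7.3]
315 18 [-29.8   0.8  -6.2]
[ 1.691e+02  7.370e+01  2.400e+01  5.000e-03  5.000e-03 -1.847e+00]
```

Scaled: 85 mm is 0.2125, 68 mm is 0.17, -0.14 rad is -0.0223.

```bash

echo '[[0.0425,0.02,0,0,0,-0.0223],[0.085,0.0375,0,0,0,-0.0446],[0.1275,0.055,0,0,0,-0.0668],[0.17,0.075,0,0,0,-0.0891],[0.2125,0.0925,0,0,0,-0.1114]]' > rows.txt && python3 nudge.py rows.txt|sed -n '2,3p'
python3 - <<'E'
from h import *
from poses import *
print(delta(tool(),target((*slot(2),90),np.pi+TY)))
E
```

```text
eef_pos: [523.9, 294.8, 110.6]
eef_rot: [3.141, 0.001, 2.33]
[ 3.940e+01  8.310e+01  2.060e+01 -0.000e+00  1.000e-03 -1.141e+00]
```

Scaled: 83 mm is 0.2075, 66 mm is 0.165, -0.7 rad is -0.1114.

```bash

echo '[[0.02,0.04,0,0,0,-0.0223],[0.04,0.0825,0,0,0,-0.0446],[0.06,0.125,0,0,0,-0.0668],[0.08,0.165,0,0,0,-0.0891],[0.0975,0.2075,0,0,0,-0.1114]]' > rows.txt && python3 nudge.py rows.txt|sed -n '2,3p'
python3 - <<'E'
from h import *
from poses import *
print(delta(tool(),target((*slot(2),60),np.pi+TY)))
E
```

```text
eef_pos: [557.6, 380.0, 110.4]
eef_rot: [-3.141, 0.001, 3.031]
[ 7.00e-01  5.00e-01  5.04e+01 -1.00e-03  1.00e-03 -4.41e-01]
```

Scaled: 50 mm is 0.125, 30 mm is 0.075, -0.441 rad is -0.0702.

```bash

echo '[[0.0025,0.0013,0.0125,0,0,-0.0223],[0.0025,0.0013,0.0375,0,0,-0.0446],[0.0025,0.0013,0.075,0,0,-0.0668],[0.0025,0.0013,0.125,0,0,-0.0702],[0.0025,0.0013,0.125,0,0,-0.0702]]' > rows.txt && python3 nudge.py rows.txt|sed -n '2,3p'
echo '[[0,0,0,0,0,0]]' > rows.txt && python3 nudge.py rows.txt|sed -n '2,3p'
python3 - <<'E'
from m import *
from poses import *
p,z,i,C=shot('wrist'); T=tool(); H,S,V=cv2.split(cv2.cvtColor(p,cv2.COLOR_RGB2HSV))
for a,c,px in comp(((H<8)|(H>172))&(S>120),(200,60,360,345),100): print('red',a,c.round(1))
D=[]
for a,c,px in comp((H>100)&(H<125)&(S>110),(0,60,560,250),50):
    if a<400: P=onplane([c],26,i,C)[0,:2]-TC; print('dot',c.round(1),(P@ex).round(1),(P@ey).round(1))
print(delta(T,target((*slot(2),10),np.pi+TY)))
E
```

```text
eef_pos: [555.4, 379.1, 58.0]
eef_rot: [-3.14, -0.003, -2.817]
eef_pos: [556.8, 379.9, 61.5]
eef_rot: [-3.141, 0.001, -2.819]
red 1473 [279.5 196.9]
dot [213.7 107.3] -79.4 -38.2
dot [270.3 106.6] -79.4 -5.6
dot [290.3 106.3] -79.5 5.9
dot [366.9 106. ] -79.6 50.2
dot [174.4 108.1] -79.3 -61.2
dot [194.1 107.9] -79.3 -49.7
[ 2.00e-01  4.00e-01  5.25e+01 -1.00e-03  3.00e-03 -7.00e-03]
```

Aligned. Lower into slot 2.

Scaled: 48 mm is 0.12, 44 mm is 0.11.

```bash

echo '[[0,0.001,0.05,0,0,0],[0,0.001,0.0875,0,0,0],[0,0.001,0.11,0,0,0],[0,0.001,0.12,0,0,0],[0,0.001,0.12,0,0,0]]' > rows.txt && python3 nudge.py rows.txt|sed -n '2p;4p'
echo '[[0,0,0.0038,0,0,0],[0,0,0.0038,0,0,0]]' > rows.txt && python3 nudge.py rows.txt|sed -n '2p;4p'
```

```text
eef_pos: [557.0, 380.3, 14.0]
wrist_force: [-0.6, 0.7, 0.4]
eef_pos: [557.2, 380.5, 13.2]
wrist_force: [-0.2, 0.3, -0.8]
```

Scaled: 1.5 mm is 0.0038.

```bash

echo '[[0,0,0.0038,0,0,0],[0,0,0.0038,0,0,0]]' > rows.txt && python3 nudge.py rows.txt|sed -n '2p;4p'
echo '[[0,0,0.003,0,0,0],[0,0,0.003,0,0,0]]' > rows.txt && python3 nudge.py rows.txt|sed -n '2p;4p'
```

```text
eef_pos: [557.0, 380.4, 11.3]
wrist_force: [0.6, 0.8, -0.6]
eef_pos: [557.0, 380.3, 9.9]
wrist_force: [-0.7, -0.0, -0.3]
```

Scaled: 1 mm is 0.0025.

```bash

echo '[[0,0,0.0025,0,0,0],[0,0,0.0025,0,0,0]]' > rows.txt && python3 nudge.py rows.txt|sed -n '2p;4p'
echo '[[0,0,0.002,0,0,0],[0,0,0.002,0,0,0]]' > rows.txt && python3 nudge.py rows.txt|sed -n '2p;4p'
```

```text
eef_pos: [557.2, 380.4, 9.1]
wrist_force: [-0.3, 0.5, 1.5]
eef_pos: [557.3, 380.5, 8.5]
wrist_force: [-0.0, 0.5, 2.6]
```

Scaled: -125 mm is -0.3125, -80 mm is -0.2.

```bash

echo '[[0,0,0,0,0,0],[0,0,0,0,0,0],[0,0,0,0,0,0],[0,0,0,0,0,0]]' > rows.txt && python3 nudge.py rows.txt 30|tail -2
echo '[[0,0,-0.02,0,0,0],[0,0,-0.1,0,0,0],[0,0,-0.2,0,0,0],[0,0,-0.3125,0,0,0],[0,0,-0.3125,0,0,0]]' > rows.txt && python3 nudge.py rows.txt|sed -n '2p'
python3 - <<'E'
from m import *
p,z,i,C=shot('wrist','w8.png'); print(tool()[:3,3])
E
```

```text
finger_gap: 30.0
finger_force: 0.0
eef_pos: [558.8, 381.7, 141.1]
[557.83321582 381.09334959 137.36597584]
```

View pics/w8.png

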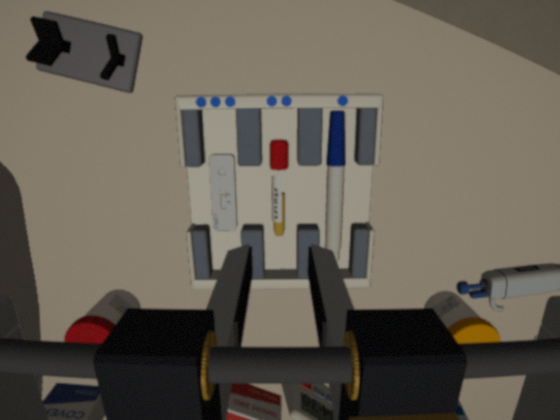

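All three lie in their slots: cassette (223,192), tube (279,188), marker (336,185). Handing in.

```bash
python3 -c "
from cell import manip, optics, sign_off
print(manip.read_state()['clock'], sign_off())"
```

```text
the job is handed in; nothing more can be done
26.95 None
```

I handed the job in at 26.95 s with the marker in slot 1, the red tube in slot 2 (let go on the V rest first) and the cassette in slot 3, all lying in place in the last wrist picture; no verdict came back, and I viewed 11 pictures, one over the limit of 10.

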